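# Turn the shaft's flat to face up and set the tall gauge over it

## Task

Find the milled flat on the round shaft in the bearing blocks and turn the shaft by its four-spoke handle until the flat faces straight up. Then stand the tall, top-heavy height gauge upright on the board beside the shaft with the end of its pointer over the middle of the flat. Do not tip the gauge over or shift the wood offcuts and the sanding block.

Things in the scene. Friction and masses are not known exactly. Their poses are not given: they have to be found in the camera images.
- fixture: Shaft fixture, fixed to the board: dark base plate 90 x 150 x 12 mm, two grey bearing blocks (72 x 24 mm in plan, centred 56 mm either side of the middle, rounded tops 121 mm above the board). Origin: centre of the plate's underside, on the board. The shaft lies along its y axis, 85 mm above the board; the handle is at the +y end.
- hub (a point): Centre of the four-spoke handle, on the shaft axis, 85 mm above the board; axes as the fixture's (it does not turn). Hub 42 mm in diameter, 30 mm long. Four spokes 10 mm thick, 90 degrees apart in the hub's x-z plane, end in 18 mm balls centred 62 mm from the axis. They stand at 45, 135, 225 and 315 degrees from where the flat faces: flat up, they form an upright X.
- shaft (a joint): Turn of the shaft in rad. 0 (or any full turn) = flat straight up; positive turns its top towards the fixture's +x, so at +1.57 the flat faces the fixture's +x. Starts anywhere from 1.2 to 5.08; turns either way without stops. Stiff bearings: about 0.12 N m to turn (2 to 3 N at a spoke); it stays where it is left.
- flat (a point): Centre of the flat, on its surface, on the shaft between the two bearing blocks; turns with the shaft. z points straight out of the flat, y along the shaft. The shaft is a plain steel bar 50 mm in diameter; the flat is 60 mm long, 38 mm wide and lies 16 mm from the axis (9 mm below the round crown).
- gauge_head (a point): Centre of the aluminium head of the loose height gauge, the place to grip it, 205 mm above its underside. Head 34 mm (x) by 24 mm (y, across which it is gripped) by 44 mm high; the mast, 12 mm thick, ends 232 mm above the board. Round foot 54 mm in diameter. Weighs about 0.4 kg, most of it high up. x points along the pointer, z up.
- pointer_tip (a point): Underside of the free end of the gauge's pointer, 85 mm from the mast axis along the gauge's x and 106 mm above its underside (flat bar 12 mm wide, 6 mm thick). With the gauge on the board it passes 5 mm over the flat when the flat faces up, and is 4 mm too low to pass over the round of the shaft.
- offcut_long: Bystander: loose wood offcut 45 x 130 x 30 mm, origin at the centre of its underside.
- offcut_short: Bystander: loose wood offcut 60 x 90 x 22 mm, origin at the centre of its underside.
- sanding_block: Bystander: loose sanding block 64 x 112 x 36 mm, origin at the centre of its underside.

How it is judged:
By the outcome, as a careful person would: the job done as asked, in the order asked, and still so for the second after the job is handed in, with the robot touching nothing.
It also fails if it takes over 72 s, if anything falls off the work surface, if the arm or the gripper's body presses on something with over 40 N, if the wrist force passes 120 N, or if a joint passes its speed limit or range.

## Robot

A 6-joint arm with a two-finger parallel gripper is mounted at the origin on a cart in front of the work surface, level with it; the furniture and walls round the work are solid. World frame = base frame: x ahead of the robot, y to its left, z up, the work surface at z = 0. Lengths are in m, angles in rad, forces in N, time in s.
With the tool pointing down it reaches from about 0.225 to 0.725 m from the base axis. Payload 3.1 kg.
Tool frame: the origin (TCP) lies at the very end of the fingers, on their centre line; the grasp point (between the pads) lies robot.grip_depth behind it (robot.grip_depth is the distance from the TCP to the grasp point, in m); z points along the fingers, y is the direction in which the jaws open and shut (so a half turn about z gives the same grasp; the last joint's range is limited). The gripper opens to 85 mm and grips with 20 to 120 N. Pads are 22 mm wide; open, the fingers measure 114 mm over their backs; the gripper's body (76 mm by 85 mm) begins 54 mm behind the grasp point. The pads swing forward as they close: fully open they stand 13 mm farther back than shut.
Start: joints at [1.208, 0.048, 0.099, 1.622, 0, 1.443], TCP at [0.122, 0.511, 0.231] pointing down, gripper open.
Joint ranges: [-2.91, 2.91], [-0.99, 1.94], [-1.21, 1.42], [-2.12, 2.29], [-1.49, 1.47], [-3.14, 3.14]. Speed limits (rad/s): [2.79, 2.79, 3.14, 3.14, 3.14, 3.14].

## Interface

Orientations are given as a unit quaternion [w, x, y, z].
In Python, from station import robot gives the robot as it stands.
- The arm moves only by the tool play_rows, never from a script. Its argument "series" is a list of rows, each a list of 3 entries, a list of its own where there are three numbers: the turn, a rotation vector about the world's x, y, z in rad, then the shift along the world's x, y, z in m, then the finger opening in m, from 0 to 0.0854. In form: [[[ax, ay, az], [tx, ty, tz], grip], ...]. A call has 1 to 12 rows; each row shifts and turns the pose as measured when the row begins; what a row does not reach is not made up. A row lasts 1/12 s, in which the tool goes at most 41.7 mm and 7.16 degrees, less where a joint would pass 70% of its speed; a pose out of reach is approached as far as the arm can. A call is refused whole if a number of a shift passes 0.0417 or a number of a turn 0.125, either way. A call with a gripper value outside its range is refused whole. The fingers move at their own pace and stop on an object; the grip force is fixed at half the most. Time passes only in rows, so rows that do not move let the fingers close. It gives the time, the measured TCP pose, the force and the opening at its end, in the units of the state.
- robot.state(): the state, without advancing time (a new reading comes with each control period).
- robot.read_camera(name): name is "scene" or "top" or "wrist"; returns a dict with "img" (480x640x3 uint8, red, green, blue), "vfov" (degrees; the focal length in pixels is half the picture's height over the tangent of half this angle, whatever the lens; pixels are square), "cx", "cy" (the principal point, pixels), "dist" ([k1, k2, p1, p2, k3] as OpenCV has them; the pictures are not rectified), "rvec" (rotation vector, rad) and "tvec" (3), from world to camera coordinates, as OpenCV has them; the wrist camera has in their place "hand_eye" (4x4, takes a point from camera to tool coordinates, whose origin is the TCP and whose axes are the flange's). Camera axes: x right, y down, z forward; pixel columns grow to the right and rows downward; lengths in m; the calibration is good to about 2 mm. A picture is of the moment at which its call begins: read the wrist's pose just before it. There is no depth.
- robot.close_job(): hands the job in, once; it reports no verdict.
Trained networks look in the newest picture that a camera, given by its name, has taken for a name from the list of things; names that differ only in an ending like _2 or _b are one class to them, and where a whole thing is asked for, a point or a joint stands for the part that bears it (a point fixed in the world has none). Each returns a list of dicts, best first, with "score" (0 to 1); they miss things now and then, are a little off and sometimes report something else, mostly with a low value. They report only what shows in the picture. A call takes as long as a camera call.
- robot.find_in(camera, target): "centre" ([row, column] in pixels, amid what is visible of it).
- robot.mark_of(camera, target): "centre" ([row, column] in pixels: a listed point, or the origin of a listed thing).
The state is a dict: "time": time; "joint_pos": joint angles; "joint_vel": joint speeds; "joint_efforts": joint torques, N m; "tcp_pos": TCP position; "ee_rot": TCP orientation; "wrist_force": force on the tool from outside, world axes, zero at the start; "ft_torque": the same for the moment, N m; "finger_gap": finger opening in m.
Only numpy, scipy, OpenCV 4.12 (cv2) and the standard library are available. Lean on these libraries where they do the work, as an engineer would, in place of code of your own. Each camera call takes 0.05 s, during which the arm holds its last target. There are 200 camera calls.

## Working session

There is one attempt and no reset: what is moved stays moved. The work goes in short steps, Python scripts to look and compute and a tool call to move; the robot and the scene stay as the last step left them, time stands still between calls to the robot, and variables do not carry over. Pictures are saved under pics/ and viewed, about 8 in all and at most 12, crops included, and the job is handed in when it is done.

Besides the shell and the picture viewer there is one more tool, called after "Emit:" by a JSON object that holds its "api" and its "payload". play_rows: Moves the arm, as the interface text tells. Its arguments: {"type":"object","properties":{"series":{"type":"array","items":{"type":"array"}}},"required":["series"]}

```bash
ls; mkdir -p pics
python3 - <<'E'
from station import robot
import cv2
s=robot.state(); print({k:s[k] for k in s}); print(robot.grip_depth)
for c in ("scene","top"):
    r=robot.read_camera(c); cv2.imwrite(f"pics/{c}0.png",r["img"][:,:,::-1])
    print(c,{k:r[k] for k in r if k!="img"})
    for t in ("fixture","hub","flat","gauge_head","pointer_tip","offcut_long","offcut_short","sanding_block"):
        print(t,[(x["score"],x["centre"]) for x in robot.mark_of(c,t)][:3])
E
```

```text
pics
{'time': 0.0, 'joint_pos': array([1.20819718e+00, 4.87448943e-02, 9.75813644e-02, 1.62198763e+00,
       2.60910107e-05, 1.44299733e+00]), 'joint_vel': array([ 0.00064726,  0.00089273, -0.00037616,  0.00082009,  0.00165889,
        0.00070951]), 'joint_efforts': array([-1.12632599e-03, -3.38785064e+01,  3.20014179e+01,  2.03351153e-02,
       -1.88350177e-04,  6.65408891e-06]), 'tcp_pos': array([0.12192623, 0.51001898, 0.23011194]), 'ee_rot': array([-2.98471833e-04,  1.17130510e-01,  9.93115833e-01, -1.13902939e-03]), 'wrist_force': array([ 0.14770105, -0.12638205, -0.04387637]), 'ft_torque': array([-0.02944986, -0.00902568, -0.0048367 ]), 'finger_gap': 0.08541664547158713}
0.0187
scene {'vfov': 48.16217360115543, 'cx': 315.9606876258582, 'cy': 242.50157318597226, 'dist': array([-0.13135268,  0.        ,  0.        ,  0.        ,  0.        ]), 'rvec': array([ 2.31866174, -0.77540158,  0.30428958]), 'tvec': array([-0.42934663,  0.28328879,  1.04037988])}
fixture [(0.68, [247.9, 313.9])]
hub [(0.95, [199.3, 283.4])]
flat [(0.65, [221.1, 318.7])]
gauge_head [(0.82, [282.9, 368.0])]
pointer_tip [(0.81, [286.8, 382.8])]
offcut_long [(0.63, [307.6, 262.8]), (0.62, [284.4, 383.0])]
offcut_short [(0.87, [375.5, 323.2])]
sanding_block [(0.58, [308.1, 412.2]), (0.51, [284.1, 365.7])]
top {'vfov': 51.97042152084175, 'cx': 315.58490523567434, 'cy': 240.9584062383829, 'dist': array([-0.085705,  0.      ,  0.      ,  0.      ,  0.      ]), 'rvec': array([ 2.17329107, -2.15306814,  0.07081695]), 'tvec': array([-0.04430671,  0.50695129,  1.09508785])}
fixture [(0.9, [218.9, 288.9])]
hub [(0.89, [217.5, 232.9]), (0.16, [302.7, 406.2])]
flat [(0.72, [203.5, 283.8])]
gauge_head [(0.68, [252.7, 412.5]), (0.66, [300.0, 316.0])]
pointer_tip [(0.66, [213.0, 394.7])]
offcut_long [(0.86, [300.2, 317.6])]
offcut_short [(0.82, [300.3, 407.5])]
sanding_block [(0.88, [184.2, 397.5])]
```

View pics/scene0.png

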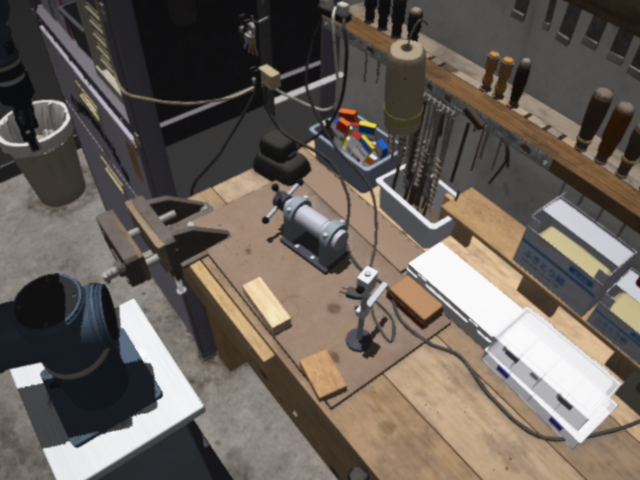

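View pics/top0.png

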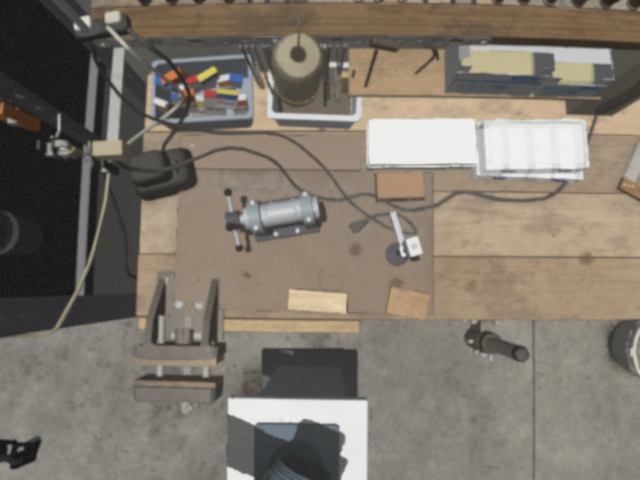

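```bash
cat > h.py <<'E'
from station import robot
import numpy as np, cv2
from scipy.spatial.transform import Rotation as R
def model(c):
    r=robot.read_camera(c); f=240/np.tan(np.radians(r["vfov"]/2))
    K=np.array([[f,0,r["cx"]],[0,f,r["cy"]],[0,0,1]])
    if "rvec" in r: M=cv2.Rodrigues(r["rvec"])[0]; t=r["tvec"]
    else:
        s=robot.state(); q=s["ee_rot"]; T=np.eye(4); T[:3,:3]=R.from_quat(np.r_[q[1:],q[0]]).as_matrix(); T[:3,3]=s["tcp_pos"]
        W=np.linalg.inv(T@r["hand_eye"]); M=W[:3,:3]; t=W[:3,3]
    return dict(K=K,d=r["dist"],M=M,t=np.array(t),img=r["img"])
def at(m,rc,z):
    u=cv2.undistortPoints(np.array([[[rc[1],rc[0]]]],float),m["K"],m["d"])[0,0]
    d=m["M"].T@np.r_[u,1]; o=-m["M"].T@m["t"]
    return o+d*(z-o[2])/d[2]
def px(m,P):
    p=cv2.projectPoints(np.atleast_2d(np.array(P,float)),cv2.Rodrigues(m["M"])[0],m["t"],m["K"],m["d"])[0][:,0]
    return p[:,::-1]
E
python3 - <<'E'
from h import *
np.set_printoptions(precision=3,suppress=True)
Z=dict(fixture=0,hub=.085,gauge_head=.205,pointer_tip=.106,offcut_long=0,offcut_short=0,sanding_block=0)
for c in("scene","top"):
    m=model(c)
    print(c,"cam",-m["M"].T@m["t"])
    for t in Z:
        for x in robot.mark_of(c,t): print(t,x["score"],at(m,x["centre"],Z[t]))
E
```

```text
scene cam [ 0.049 -0.631  0.973]
fixture 0.78 [0.56  0.039 0.   ]
hub 0.69 [0.54  0.127 0.085]
gauge_head 0.63 [ 0.503 -0.054  0.205]
gauge_head 0.61 [ 0.475 -0.23   0.205]
gauge_head 0.55 [0.474 0.027 0.205]
pointer_tip 0.62 [ 0.555 -0.208  0.106]
pointer_tip 0.45 [ 0.525 -0.178  0.106]
offcut_long 0.97 [ 0.367 -0.044 -0.   ]
offcut_short 0.77 [ 0.366 -0.252  0.   ]
sanding_block 0.73 [ 0.623 -0.234 -0.   ]
top cam [ 0.407 -0.068  1.135]
fixture 0.62 [0.561 0.028 0.   ]
hub 0.88 [0.553 0.141 0.085]
gauge_head 0.81 [ 0.475 -0.222  0.205]
pointer_tip 0.9 [ 0.571 -0.208  0.106]
pointer_tip 0.3 [ 0.374 -0.231  0.106]
offcut_long 0.66 [ 0.642 -0.233  0.   ]
offcut_long 0.63 [ 0.372 -0.043  0.   ]
sanding_block 0.89 [ 0.644 -0.228  0.   ]
```

Scene: fixture around (315,230), handle near (280,200), gauge foot at (358,340) and head at (367,275). Top: handle at (233,219) with balls at (228,192) and (238,246); gauge pointer end at (394,213) and head at (412,247).

Run:
```python
from h import *
a=model("scene")["img"][170:280,240:350]; b=model("top")["img"][175:265,210:340]
a=cv2.resize(a,(400,400),interpolation=cv2.INTER_CUBIC); b=cv2.resize(b,(400,277),interpolation=cv2.INTER_CUBIC)
o=np.zeros((400,800,3),np.uint8); o[:,:400]=a; o[:277,400:]=b
cv2.imwrite("pics/c1.png",o[:,:,::-1])
r=robot.read_camera("wrist"); print(r["vfov"],r["hand_eye"],r["cx"],r["cy"])
```

```text
71.55901736663102 [[ 5.70610028e-04 -9.52255888e-01 -3.05300506e-01  7.85165143e-02]
 [ 9.99999465e-01  8.06753930e-04 -6.47317816e-04 -2.89500658e-04]
 [ 8.62714584e-04 -3.05299973e-01  9.52255839e-01 -1.42496986e-01]
 [ 0.00000000e+00  0.00000000e+00  0.00000000e+00  1.00000000e+00]] 317.9750947939115 245.52076133715545
```

View pics/c1.png

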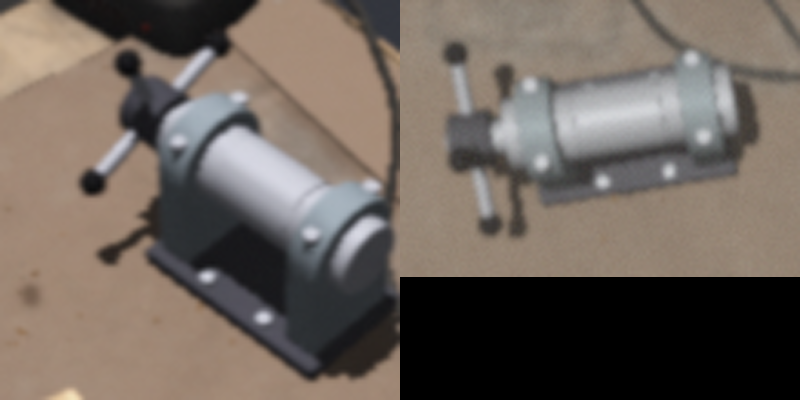

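Emit:
{"api": "play_rows", "payload": {"series": [[[0, 0, 0], [0.022, -0.034, 0.003], 0.0], [[0, 0, 0], [0.022, -0.034, 0.003], 0.0], [[0, 0, 0], [0.022, -0.034, 0.003], 0.0], [[0, 0, 0], [0.022, -0.034, 0.003], 0.0], [[0, 0, 0], [0.022, -0.034, 0.003], 0.0], [[0, 0, 0], [0.022, -0.034, 0.003], 0.0], [[0, 0, 0], [0.022, -0.034, 0.003], 0.0], [[0, 0, 0], [0.022, -0.034, 0.003], 0.0], [[0, 0, 0], [0.022, -0.034, 0.003], 0.0], [[0, 0, 0], [0.022, -0.034, 0.003], 0.0], [[0, 0, 0], [0.022, -0.034, 0.003], 0.0], [[0, 0, 0], [0.0, 0.0, 0.0], 0.0]]}}

```text
time: 2.85
tcp_pos: [0.3673, 0.1231, 0.2628]
ee_rot: [0.003, 0.112, 0.994, -0.001]
wrist_force: [0.4, 0.3, 0.5]
finger_gap: 0.0
```

Run:
```python
from h import *
from scipy.optimize import least_squares
np.set_printoptions(precision=4,suppress=True)
m={c:model(c) for c in("scene","top")}
obs=[("scene",219.8,265.3,3),("scene",187.3,274.9,0),("scene",181.8,299.7,1),("top",192.2,228.2,1),("top",248.1,238.9,3)]
def ball(p,k):
    x,y,yaw,th=p; a=th+k*np.pi/2; ex=np.array([np.cos(yaw),np.sin(yaw),0])
    return np.array([x,y,.085])+.062*(np.sin(a)*ex+np.cos(a)*np.array([0,0,1]))
f=lambda p:np.concatenate([px(m[c],ball(p,k))[0]-[r,cc] for c,r,cc,k in obs])
s=least_squares(f,[.55,.14,.1,0]); print(s.x,f(s.x).reshape(-1,2))
print(robot.state()["tcp_pos"],robot.state()["joint_pos"])
w=model("wrist"); cv2.imwrite("pics/w1.png",w["img"][:,:,::-1])
for t in("flat","hub","fixture"):print(t,robot.mark_of("wrist",t))
```

```text
[ 0.5437  0.1367  0.1561 -0.3708] [[-0.1926  0.1971]
 [-0.2501 -0.0222]
 [-0.2744  0.4377]
 [ 0.7704 -0.0064]
 [-0.0403  0.0517]]
[0.3644 0.1274 0.2627] [ 0.1614 -0.3045 -0.1555  1.716   0.001   0.3819]
flat []
hub []
fixture [{'centre': [355.9, 283.5], 'score': 0.87}]
```

View pics/w1.png

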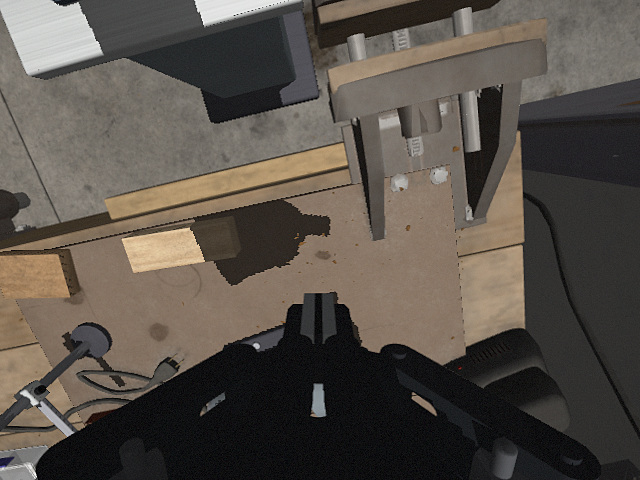

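Emit:
{"api": "play_rows", "payload": {"series": [[[0, 0, -0.12], [0.02, 0.001, -0.003], 0.0], [[0, 0, -0.12], [0.02, 0.001, -0.003], 0.0], [[0, 0, -0.12], [0.02, 0.001, -0.003], 0.0], [[0, 0, -0.12], [0.02, 0.001, -0.003], 0.0], [[0, 0, -0.12], [0.02, 0.001, -0.003], 0.0], [[0, 0, -0.12], [0.02, 0.001, -0.003], 0.0], [[0, 0, -0.12], [0.02, 0.001, -0.003], 0.0], [[0, 0, -0.12], [0.02, 0.001, -0.003], 0.0], [[0, 0, -0.12], [0.02, 0.001, -0.003], 0.0], [[0, 0, -0.12], [0.01, 0.001, -0.003], 0.0], [[0, 0, 0], [0, 0, 0], 0.0], [[0, 0, 0], [0, 0, 0], 0.0]]}}

```text
time: 4.15
tcp_pos: [0.5506, 0.1667, 0.2296]
ee_rot: [0.001, 0.652, 0.758, -0.001]
wrist_force: [-0.7, -0.3, 0.3]
finger_gap: 0.0002
```

Emit:
{"api": "play_rows", "payload": {"series": [[[0, 0, 0], [0.004, -0.014, 0], 0.0], [[0, 0, 0], [0.004, -0.014, 0], 0.0], [[0, 0, 0], [0, 0, 0], 0.0], [[0, 0, 0], [0, 0, 0], 0.0]]}}

```text
time: 4.48
tcp_pos: [0.5539, 0.1442, 0.2302]
ee_rot: [-0.0, 0.644, 0.765, -0.001]
wrist_force: [0.9, -0.1, -0.2]
finger_gap: -0.0003
```

Run:
```python
from h import *
print(robot.state()["tcp_pos"],robot.state()["ee_rot"],robot.state()["joint_pos"])
w=model("wrist"); cv2.imwrite("pics/w2.png",w["img"][:,:,::-1])
for t in("flat","hub","fixture","pointer_tip","gauge_head"):print(t,robot.mark_of("wrist",t))
```

```text
[0.55394273 0.14423407 0.2301609 ] [-2.55390607e-04  6.43635950e-01  7.65330386e-01 -1.44887235e-03] [ 1.38444809e-01  1.75975213e-01  2.35936900e-01  1.63325313e+00
 -1.55956554e-03  1.53692787e+00]
flat []
hub [{'centre': [236.4, 305.1], 'score': 0.73}]
fixture [{'centre': [302.2, 311.0], 'score': 0.93}]
pointer_tip []
gauge_head []
```

View pics/w2.png

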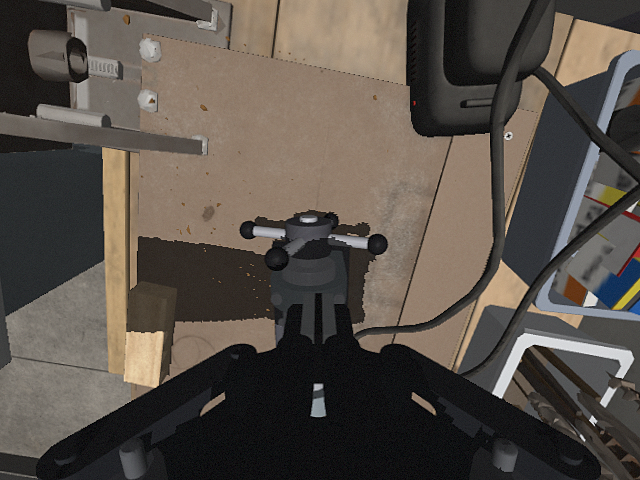

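Emit:
{"api": "play_rows", "payload": {"series": [[[0, 0, 0], [0.004, -0.004, -0.03], 0.0], [[0, 0, 0], [0, 0, -0.03], 0.0], [[0, 0, 0], [0, 0, -0.03], 0.0], [[0, 0, 0], [0, 0, -0.024], 0.0], [[0, 0, 0], [0, 0, 0], 0.0], [[0, 0, 0], [0, 0, 0], 0.0]]}}

```text
time: 5.28
tcp_pos: [0.5596, 0.1413, 0.1158]
ee_rot: [0.003, 0.643, 0.766, 0.002]
wrist_force: [-0.5, 0.1, 0.6]
finger_gap: 0.0002
```

Emit:
{"api": "play_rows", "payload": {"series": [[[0, 0, 0], [-0.009, -0.0015, 0], 0.0], [[0, 0, 0], [-0.009, -0.0015, 0], 0.0], [[0, 0, 0], [-0.009, -0.0015, 0], 0.0], [[0, 0, 0], [-0.009, -0.0015, 0], 0.0], [[0, 0, 0], [-0.006, -0.001, 0], 0.0], [[0, 0, 0], [0, 0, 0], 0.0], [[0, 0, 0], [0, 0, 0], 0.0]]}}

```text
time: 5.87
tcp_pos: [0.5236, 0.1354, 0.1274]
ee_rot: [0.01, 0.643, 0.766, 0.011]
wrist_force: [-0.3, -0.4, -0.4]
finger_gap: 0.0001
```

Run:
```python
from h import *
print(robot.state()["tcp_pos"])
w=model("wrist")["img"]; a=model("scene")["img"][170:280,240:350]; b=model("top")["img"][175:265,210:340]
a=cv2.resize(a,(400,400),interpolation=cv2.INTER_CUBIC); b=cv2.resize(b,(400,277),interpolation=cv2.INTER_CUBIC)
o=np.zeros((600,800,3),np.uint8); o[:400,:400]=a; o[:277,400:]=b; o[280:,400:]=cv2.resize(w[160:480,100:500],(400,320))
cv2.imwrite("pics/c3.png",o[:,:,::-1])
```

```text
[0.52361729 0.13538445 0.12736196]
```

View pics/c3.png

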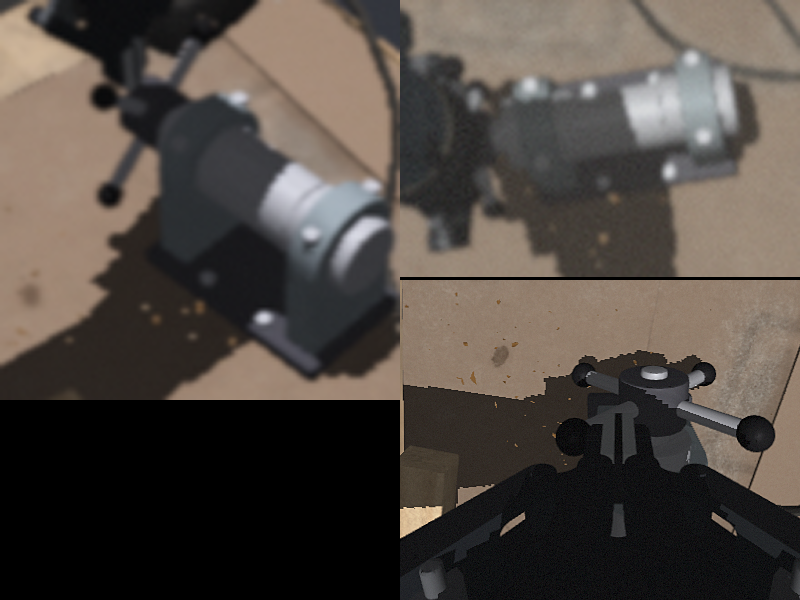

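Emit:
{"api": "play_rows", "payload": {"series": [[[0, 0.015, 0], [0.004, 0, 0.03], 0.0], [[0, 0.015, 0], [0, 0, 0.03], 0.0], [[0, 0, 0], [0.03, 0.004, 0], 0.0], [[0, 0, 0], [0.03, 0.004, 0], 0.0], [[0, 0, 0], [0.03, 0.004, 0], 0.0], [[0, 0, 0], [0, 0, 0], 0.0], [[0, 0, 0], [0, 0, 0], 0.0]]}}

```text
time: 6.6
tcp_pos: [0.6119, 0.1467, 0.1763]
ee_rot: [-0.011, 0.643, 0.766, -0.01]
wrist_force: [-0.5, 0.9, -0.4]
finger_gap: 0.0
```

Emit:
{"api": "play_rows", "payload": {"series": [[[0, -0.015, 0], [0.003, 0.001, -0.03], 0.0], [[0, -0.015, 0], [0, 0, -0.03], 0.0], [[0, 0, 0], [0, 0, 0], 0.0], [[0, 0, 0], [0, 0, 0], 0.0], [[0, 0, 0], [0, 0, 0], 0.0]]}}

```text
time: 7.02
tcp_pos: [0.611, 0.1471, 0.1134]
ee_rot: [-0.002, 0.643, 0.766, -0.003]
wrist_force: [0.2, -0.6, 0.3]
finger_gap: 0.0004
```

Emit:
{"api": "play_rows", "payload": {"series": [[[0, 0, 0], [-0.009, -0.0014, 0], 0.0], [[0, 0, 0], [-0.009, -0.0014, 0], 0.0], [[0, 0, 0], [-0.009, -0.0014, -0.001], 0.0], [[0, 0, 0], [-0.009, -0.0014, -0.001], 0.0], [[0, 0, 0], [-0.009, -0.0014, -0.001], 0.0], [[0, 0, 0], [-0.009, -0.0014, -0.001], 0.0], [[0, 0, 0], [-0.009, -0.0014, -0.001], 0.0], [[0, 0, 0], [-0.009, -0.0014, -0.001], 0.0], [[0, 0, 0], [0, 0, 0], 0.0], [[0, 0, 0], [0, 0, 0], 0.0]]}}

```text
time: 7.85
tcp_pos: [0.5671, 0.1397, 0.1503]
ee_rot: [0.026, 0.643, 0.765, 0.03]
wrist_force: [0.8, -0.1, -0.5]
finger_gap: -0.0001
```

Emit:
{"api": "play_rows", "payload": {"series": [[[0, 0, 0], [0.008, 0.001, 0.02], 0.0], [[0, 0, 0], [0, 0, 0.03], 0.0], [[0, 0, 0], [0, 0, 0.03], 0.0], [[0, 0, 0], [0, 0, 0], 0.0], [[0, 0, 0], [0, 0, 0], 0.0]]}}

```text
time: 8.27
tcp_pos: [0.5751, 0.1407, 0.2373]
ee_rot: [0.027, 0.643, 0.765, 0.03]
wrist_force: [-0.3, -0.1, -0.0]
finger_gap: -0.0
```

Run:
```python
from h import *
print(robot.state()["tcp_pos"])
w=model("wrist")["img"]; a=model("scene")["img"][170:280,240:350]; b=model("top")["img"][175:265,210:340]
a=cv2.resize(a,(400,400),interpolation=cv2.INTER_CUBIC); b=cv2.resize(b,(400,277),interpolation=cv2.INTER_CUBIC)
o=np.zeros((600,800,3),np.uint8); o[:400,:400]=a; o[:277,400:]=b; o[280:,400:]=cv2.resize(w[160:480,100:500],(400,320))
cv2.imwrite("pics/c4.png",o[:,:,::-1])
```

```text
[0.57512801 0.14065435 0.23732455]
```

View pics/c4.png

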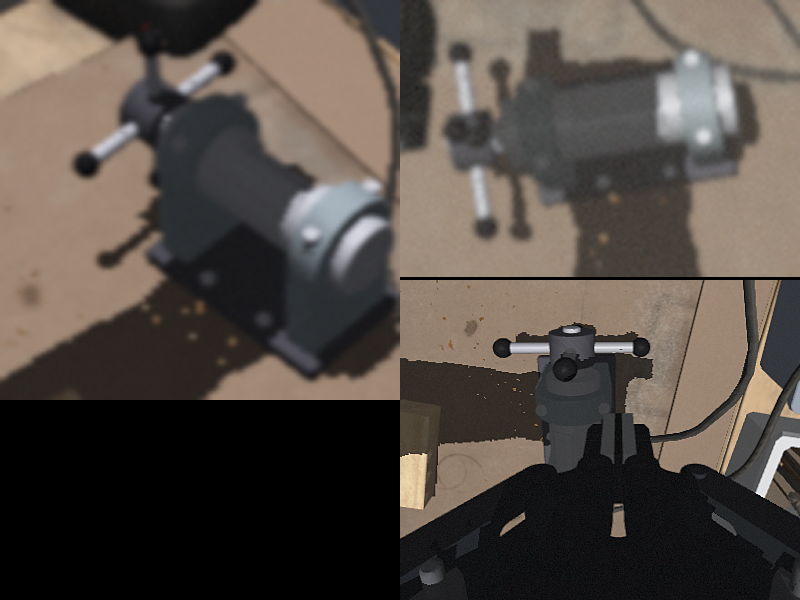

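Emit:
{"api": "play_rows", "payload": {"series": [[[-0.006, 0.039, 0], [0, 0, -0.03], 0.0], [[-0.006, 0.039, 0], [0, 0, -0.03], 0.0], [[0, 0, 0], [0, 0, -0.03], 0.0], [[0, 0, 0], [0, 0, -0.026], 0.0], [[0, 0, 0], [0, 0, 0], 0.0], [[0, 0, 0], [0, 0, 0], 0.0]]}}

```text
time: 8.92
tcp_pos: [0.5707, 0.1402, 0.1112]
ee_rot: [-0.003, 0.643, 0.766, -0.004]
wrist_force: [1.6, -0.2, 17.6]
finger_gap: -0.0
```

```bash
cat > fit.py <<'E'
from h import *
from scipy.optimize import least_squares
np.set_printoptions(precision=4,suppress=True)
def fit(obs,p0,free):
    m={c:model(c) for c in("scene","top")}
    def ball(p,k):
        x,y,yaw,th=p; a=th+k*np.pi/2; ex=np.array([np.cos(yaw),np.sin(yaw),0])
        return np.array([x,y,.085])+.062*(np.sin(a)*ex+np.cos(a)*np.array([0,0,1]))
    f=lambda p:np.concatenate([px(m[c],ball(p,k))[0]-[r,cc] for c,r,cc,k in obs])
    s=least_squares(f,p0); print(s.x,np.abs(s.fun).max())
E
python3 - <<'E'
from fit import *
fit([("scene",215.1,263.65,3),("scene",187.05,301.05,1),("scene",180.2,281.8,0),("top",191.9,229.5,1),("top",249.1,237.95,3),("top",217.25,228.9,0)],[.544,.137,.156,0],0)
E
```

```text
[ 0.5444  0.1364  0.1718 -0.0237] 0.9679516578219136
```

Emit:
{"api": "play_rows", "payload": {"series": [[[0, 0, 0], [0, 0, 0.008], 0.0], [[0, 0, 0], [0, 0, 0], 0.0], [[0, 0, 0], [0, 0, 0], 0.0]]}}

```text
time: 9.27
tcp_pos: [0.5736, 0.1405, 0.1265]
ee_rot: [0.0, 0.643, 0.766, -0.0]
wrist_force: [-1.3, -1.0, -0.9]
finger_gap: 0.0002
```

Emit:
{"api": "play_rows", "payload": {"series": [[[0, 0, 0], [-0.009, -0.0014, -0.001], 0.0], [[0, 0, 0], [-0.009, -0.0014, -0.002], 0.0], [[0, 0.005, 0], [-0.009, -0.0014, -0.003], 0.0], [[0, 0.01, 0], [-0.009, -0.0014, -0.003], 0.0], [[0, 0.01, 0], [-0.009, -0.0014, -0.003], 0.0], [[0, 0.0, 0], [0, 0, 0], 0.0], [[0, 0, 0], [0, 0, 0], 0.0]]}}

```text
time: 9.85
tcp_pos: [0.5344, 0.134, 0.123]
ee_rot: [-0.003, 0.643, 0.766, -0.001]
wrist_force: [2.4, -0.0, 1.2]
finger_gap: 0.0
```

Emit:
{"api": "play_rows", "payload": {"series": [[[0, 0, 0], [0.006, 0.001, 0.025], 0.0], [[0, 0, 0], [0.003, 0.001, 0.025], 0.0], [[0, 0, 0], [0, 0, 0.03], 0.076], [[0, 0, 0], [0, 0, 0], 0.076], [[0, 0, 0], [0, 0, 0], 0.076], [[0, 0, 0], [0, 0, 0], 0.076], [[0, 0, 0], [0, 0, 0], 0.076]]}}

```text
time: 10.43
tcp_pos: [0.5354, 0.1351, 0.199]
ee_rot: [-0.01, 0.643, 0.766, -0.009]
wrist_force: [-1.0, -0.5, 0.0]
finger_gap: 0.0602
```

Run:
```python
from h import *
print(robot.state()["tcp_pos"],robot.state()["finger_gap"])
w=model("wrist")["img"]; a=model("scene")["img"][170:280,240:350]; b=model("top")["img"][175:265,210:340]
a=cv2.resize(a,(400,400),interpolation=cv2.INTER_CUBIC); b=cv2.resize(b,(400,277),interpolation=cv2.INTER_CUBIC)
o=np.zeros((600,800,3),np.uint8); o[:400,:400]=a; o[:277,400:]=b; o[280:,400:]=cv2.resize(w[160:480,100:500],(400,320))
cv2.imwrite("pics/c5.png",o[:,:,::-1])
```

```text
[0.53536952 0.13512558 0.19899081] 0.060178483385085524
```

View pics/c5.png

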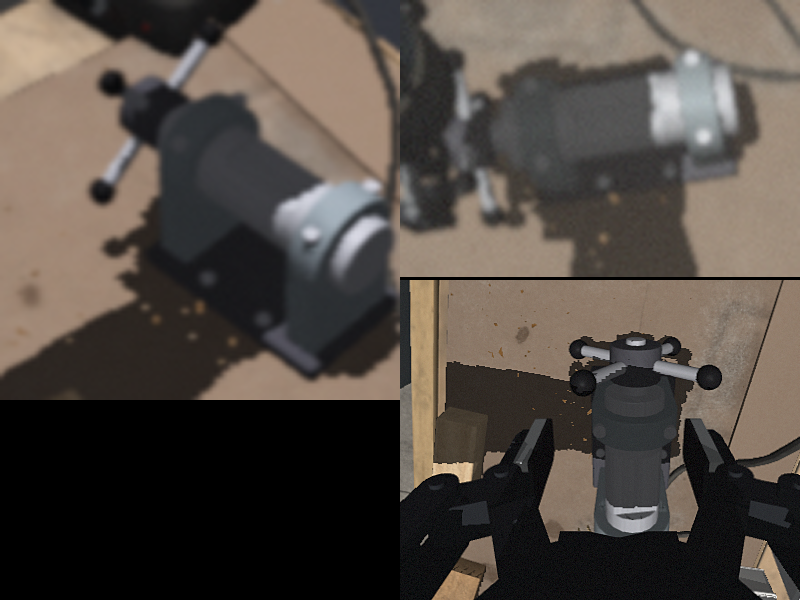

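Emit:
{"api": "play_rows", "payload": {"series": [[[0.0, -0.027, 0], [0.009, 0.0015, -0.01], 0.076], [[0, 0, 0], [0, 0, 0], 0.076], [[0, 0, 0], [0, 0, 0], 0.076], [[0, 0, 0], [0, 0, 0], 0.076]]}}

```text
time: 10.92
tcp_pos: [0.5422, 0.1363, 0.1858]
ee_rot: [-0.002, 0.643, 0.766, -0.002]
wrist_force: [0.4, -0.0, 0.3]
finger_gap: 0.0762
```

Emit:
{"api": "play_rows", "payload": {"series": [[[0.0, 0, 0], [0.001, 0, -0.02], 0.076], [[0, 0, 0], [0, 0, -0.02], 0.076], [[0, 0, 0], [0, 0, -0.008], 0.076], [[0, 0, 0], [0, 0, 0], 0.076]]}}

```text
time: 11.25
tcp_pos: [0.5435, 0.1362, 0.1387]
ee_rot: [-0.001, 0.643, 0.766, -0.002]
wrist_force: [-0.6, 0.0, 0.2]
finger_gap: 0.0761
```

Emit:
{"api": "play_rows", "payload": {"series": [[[0.0, 0, 0], [0, 0, -0.004], 0.076], [[0, 0, 0], [0, 0, -0.004], 0.076], [[0, 0, 0], [0, 0, -0.003], 0.076], [[0, 0, 0], [0, 0, 0], 0.076]]}}

```text
time: 11.58
tcp_pos: [0.5419, 0.136, 0.132]
ee_rot: [-0.002, 0.643, 0.766, -0.002]
wrist_force: [-0.7, -0.5, -0.6]
finger_gap: 0.0764
```

Emit:
{"api": "play_rows", "payload": {"series": [[[0.0, 0, 0], [0, 0, -0.004], 0.076], [[0, 0, 0], [0, 0, -0.004], 0.076], [[0, 0, 0], [0, 0, -0.002], 0.076]]}}

```text
time: 11.83
tcp_pos: [0.5397, 0.1356, 0.1291]
ee_rot: [-0.002, 0.643, 0.766, -0.003]
wrist_force: [-2.1, -0.1, 5.9]
finger_gap: 0.076
```

Emit:
{"api": "play_rows", "payload": {"series": [[[0.0, 0, 0], [0.002, 0, -0.004], 0.076], [[0, 0, 0], [0.002, 0, -0.004], 0.076], [[0, 0, 0], [0.001, 0, -0.004], 0.076]]}}

```text
time: 12.08
tcp_pos: [0.5376, 0.1353, 0.1262]
ee_rot: [-0.005, 0.643, 0.766, -0.007]
wrist_force: [-8.0, -1.3, 12.3]
finger_gap: 0.0758
```

Emit:
{"api": "play_rows", "payload": {"series": [[[0.0, 0, 0], [0.001, 0, 0.02], 0.066], [[0, 0, 0], [0.003, 0, 0.01], 0.066], [[0, 0, 0], [0.0, 0, 0], 0.066], [[0, 0, 0], [0.0, 0, 0], 0.066]]}}

```text
time: 12.42
tcp_pos: [0.5424, 0.1354, 0.1587]
ee_rot: [-0.004, 0.643, 0.766, -0.006]
wrist_force: [0.4, 0.4, 0.3]
finger_gap: 0.0664
```

Emit:
{"api": "play_rows", "payload": {"series": [[[0.003, -0.012, 0], [0.002, 0.001, -0.01], 0.066], [[0, 0, 0], [0, 0, -0.01], 0.066], [[0, 0, 0], [0.0, 0, -0.004], 0.066], [[0, 0, 0], [0.0, 0, -0.004], 0.066], [[0, 0, 0], [0.0, 0, -0.004], 0.066], [[0, 0, 0], [0.0, 0, 0], 0.066]]}}

```text
time: 12.92
tcp_pos: [0.5484, 0.1369, 0.1297]
ee_rot: [0.003, 0.643, 0.766, 0.003]
wrist_force: [0.6, -0.1, 0.3]
finger_gap: 0.0657
```

Emit:
{"api": "play_rows", "payload": {"series": [[[0, 0.006, 0], [-0.003, 0, -0.003], 0.066], [[0, 0, 0], [0, 0, -0.003], 0.066], [[0, 0, 0], [0.0, 0, -0.003], 0.066], [[0, 0, 0], [0.0, 0, -0.003], 0.066], [[0, 0, 0], [0.0, 0, 0], 0.066]]}}

```text
time: 13.33
tcp_pos: [0.5512, 0.1374, 0.1291]
ee_rot: [0.007, 0.643, 0.766, 0.008]
wrist_force: [-0.7, 0.7, -0.2]
finger_gap: 0.0659
```

Run:
```python
from h import *
w=model("wrist")["img"]; a=model("scene")["img"][170:240,240:320]
o=np.zeros((600,800,3),np.uint8); o[:350,:400]=cv2.resize(a,(400,350),interpolation=cv2.INTER_CUBIC); o[:400,400:]=cv2.resize(w[160:400,200:440],(400,400),interpolation=cv2.INTER_CUBIC)
cv2.imwrite("pics/c6.png",o[:400,:,::-1])
```

```text
(no output)
```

View pics/c6.png

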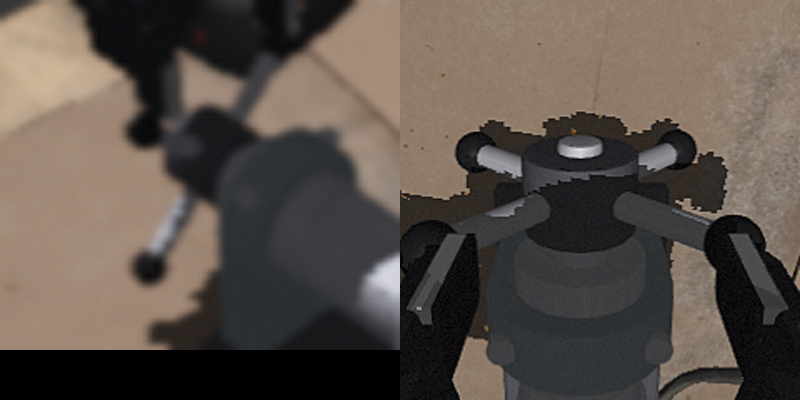

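```bash
cat >> fit.py <<'E'
def wfit(obs,a0=-45.,yaw=.163):
    w=model("wrist")
    def ball(p,k):
        a=p[2]+k*np.pi/2; ex=np.array([np.cos(p[3]),np.sin(p[3]),0])
        return np.array([p[0],p[1],.085])+.062*(np.sin(a)*ex+np.cos(a)*np.array([0,0,1]))
    f=lambda p:np.r_[np.concatenate([px(w,ball(p,k))[0]-[r,c] for r,c,k in obs]),(p[3]-yaw)*100]
    s=least_squares(f,[.544,.1365,np.radians(a0),yaw]); print(s.x[:2],np.degrees(s.x[2:]),s.fun)
E
python3 - <<'E'
from fit import *
wfit([(307,218,0),(304,401,1),(251.2,245,3),(250,368,2)])
E
```

```text
[0.5458 0.1383] [-43.1185   9.4959] [ 1.3057 -0.3003  1.2833  0.369  -2.025   1.1157 -1.7313 -1.2167  0.2734]
```

Emit:
{"api": "play_rows", "payload": {"series": [[[0, 0, 0], [-0.002, 0, 0.008], 0.066], [[-0.003, 0.02, 0], [-0.005, -0.001, 0], 0.066], [[0, 0, 0], [0, 0, 0], 0.066], [[0, 0, 0], [0, 0, 0], 0.066]]}}

```text
time: 13.82
tcp_pos: [0.5411, 0.1359, 0.1335]
ee_rot: [-0.003, 0.643, 0.766, -0.003]
wrist_force: [0.1, -0.6, 0.7]
finger_gap: 0.0662
```

Emit:
{"api": "play_rows", "payload": {"series": [[[0, -0.006, 0], [0.002, 0, -0.002], 0.066], [[0, 0, 0], [0, 0, -0.005], 0.066], [[0, 0, 0], [0, 0, -0.005], 0.066], [[0, 0, 0], [0, 0, -0.005], 0.066]]}}

```text
time: 14.15
tcp_pos: [0.5353, 0.1349, 0.1258]
ee_rot: [-0.004, 0.643, 0.766, -0.006]
wrist_force: [-6.5, -0.7, 25.9]
finger_gap: 0.0661
```

Emit:
{"api": "play_rows", "payload": {"series": [[[0, 0, 0], [0.0, 0, 0.01], 0.066], [[0, 0, 0], [0.003, 0.001, 0.02], 0.066], [[0, 0, 0], [0.003, 0.001, 0.03], 0.066], [[0, -0.01, 0], [0.003, 0.001, 0.03], 0.066], [[0, 0, 0], [0, 0, 0], 0.066], [[0, 0, 0], [0, 0, 0], 0.066]]}}

```text
time: 14.65
tcp_pos: [0.5414, 0.1375, 0.2173]
ee_rot: [-0.002, 0.643, 0.766, -0.005]
wrist_force: [-0.8, -0.3, -1.3]
finger_gap: 0.0662
```

Run:
```python
from h import *
print(robot.state()["tcp_pos"],robot.state()["ee_rot"])
w=model("wrist")["img"]
cv2.imwrite("pics/c7.png",cv2.resize(w[160:460,180:480],(600,600),interpolation=cv2.INTER_CUBIC)[:,:,::-1])
print(robot.mark_of("wrist","flat"),robot.mark_of("wrist","hub"))
```

```text
[0.54143567 0.13753389 0.21731876] [-0.00221145  0.64253483  0.76623623 -0.0051139 ]
[{'centre': [353.9, 322.0], 'score': 0.96}] [{'centre': [238.0, 324.1], 'score': 0.59}]
```

View pics/c7.png

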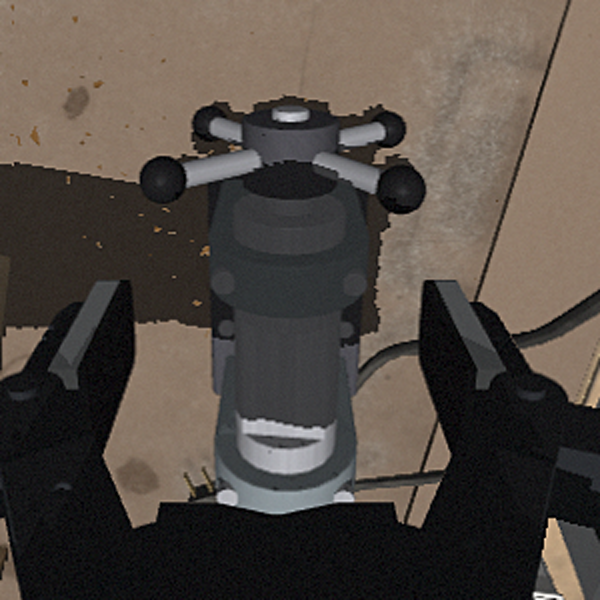

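Run:
```python
from fit import *
wfit([(249.5,262,0),(254.5,380.5,1),(222,286.5,3),(224,373.5,2)])
m=model("wrist"); print(at(m,[353.9,322.0],.101))
r=robot.mark_of("top","flat"); mt=model("top"); print([(x["score"],at(mt,x["centre"],.101)) for x in r])
for c in("scene","top"):
    m=model(c); print([(t,x["score"],at(m,x["centre"],z)) for t,z in(("gauge_head",.205),("pointer_tip",.106),("fixture",0)) for x in robot.mark_of(c,t)])
```

```text
[0.5445 0.1371] [-50.3855   9.6316] [ 0.0574 -0.6437  0.2302  0.6032 -0.6277 -1.254   0.4377  1.2344  0.5103]
[0.5606 0.0309 0.101 ]
[(0.91, array([0.5634, 0.0303, 0.101 ]))]
[('gauge_head', 0.85, array([ 0.4779, -0.228 ,  0.205 ])), ('gauge_head', 0.29, array([ 0.45  , -0.1051,  0.205 ])), ('pointer_tip', 0.82, array([ 0.555 , -0.2055,  0.106 ])), ('fixture', 0.87, array([0.5605, 0.0314, 0.    ]))]
[('gauge_head', 0.87, array([ 0.4795, -0.2194,  0.205 ])), ('pointer_tip', 0.9, array([ 0.5577, -0.2027,  0.106 ])), ('fixture', 0.82, array([0.5545, 0.0306, 0.    ])), ('fixture', 0.32, array([ 0.4924, -0.2653,  0.    ]))]
```

Emit:
{"api": "play_rows", "payload": {"series": [[[0, 0, 0], [0.015, 0.002, 0], 0.0], [[0, 0, 0], [0.015, 0.002, -0.01], 0.0], [[0, -0.005, 0], [0.013, 0.002, -0.02], 0.0], [[0, 0, 0], [0, 0, -0.02], 0.0], [[0, 0, 0], [0, 0, -0.01], 0.0], [[0, 0, 0], [0, 0, 0], 0.0], [[0, 0, 0], [0, 0, 0], 0.0]]}}

```text
time: 15.98
tcp_pos: [0.5862, 0.1439, 0.1571]
ee_rot: [0.001, 0.642, 0.766, -0.002]
wrist_force: [0.9, -0.6, 0.5]
finger_gap: -0.0
```

Emit:
{"api": "play_rows", "payload": {"series": [[[0, 0, 0], [0, 0, -0.012], 0.0], [[0, 0, 0], [0, 0, -0.003], 0.0], [[0, 0, 0], [0, 0, -0.002], 0.0], [[0, 0, 0], [0, 0, 0], 0.0]]}}

```text
time: 16.32
tcp_pos: [0.5872, 0.144, 0.1421]
ee_rot: [0.003, 0.642, 0.766, -0.0]
wrist_force: [-0.1, 0.9, 0.3]
finger_gap: -0.0002
```

Emit:
{"api": "play_rows", "payload": {"series": [[[0, 0, 0], [0, 0, -0.002], 0.0], [[0, 0, 0], [0, 0, -0.002], 0.0], [[0, 0, 0], [0, 0, -0.002], 0.0], [[0, 0, 0], [0, 0, -0.002], 0.0]]}}

```text
time: 16.65
tcp_pos: [0.5904, 0.1446, 0.1393]
ee_rot: [0.006, 0.642, 0.766, 0.004]
wrist_force: [1.4, 0.2, 3.9]
finger_gap: -0.0
```

Emit:
{"api": "play_rows", "payload": {"series": [[[0, 0, 0], [-0.001, 0, -0.003], 0.0], [[0, 0, 0], [-0.001, 0, -0.002], 0.0]]}}

```text
time: 16.82
tcp_pos: [0.5924, 0.1449, 0.1377]
ee_rot: [0.01, 0.642, 0.766, 0.007]
wrist_force: [1.4, 1.3, 4.7]
finger_gap: -0.0001
```

Emit:
{"api": "play_rows", "payload": {"series": [[[0, 0, 0], [0, 0, 0.02], 0.0], [[0, 0.015, 0], [-0.015, -0.002, 0.03], 0.0], [[0, 0, 0], [-0.015, -0.002, 0.03], 0.0], [[0, 0, 0], [-0.016, -0.002, 0], 0.0], [[0, 0, 0], [0, 0, 0], 0.0], [[0, 0, 0], [0, 0, 0], 0.0]]}}

```text
time: 17.32
tcp_pos: [0.5404, 0.1379, 0.2136]
ee_rot: [-0.001, 0.643, 0.766, -0.003]
wrist_force: [1.1, 0.5, -0.8]
finger_gap: -0.0
```

```bash
cat >> fit.py <<'E'
def circ(th):
    w=model("wrist"); cv2.imwrite("pics/last.png",w["img"][:,:,::-1]); g=cv2.cvtColor(w["img"],cv2.COLOR_RGB2GRAY); out=[]
    ex=np.array([np.cos(.166),np.sin(.166),0])
    for k in range(4):
        a=np.radians(th-45+90*k); P=np.array([.5445,.137,.085])+.062*(np.sin(a)*ex+np.cos(a)*np.array([0,0,1]))
        r,c=px(w,P)[0]; rad=.009*w["K"][0,0]/(w["M"]@P+w["t"])[2]
        y0,x0=int(r)-20,int(c)-20; roi=cv2.resize(cv2.GaussianBlur(g,(3,3),0)[y0:y0+41,x0:x0+41],None,fx=4,fy=4,interpolation=cv2.INTER_CUBIC)
        # disc match: dark inside, bright ring outside
        R0=rad*4; n=int(R0*1.5)*2+1; yy,xx=np.mgrid[:n,:n]-n//2; d=np.hypot(yy,xx)
        T=np.where(d<R0,-1.,0); T[d>=R0]=1.; T[d>R0*1.35]=0
        T[T>0]/=(T>0).sum(); T[T<0]/=(T<0).sum()
        m=cv2.filter2D(np.log(roi.astype(np.float32)+5),cv2.CV_32F,T.astype(np.float32)); h=n//2
        m[:h//2]=-9; m[-h//2:]=-9
        i=np.unravel_index(m.argmax(),m.shape); out.append((y0+(i[0]-1.5)/4,x0+(i[1]-1.5)/4,k)); print(k,np.round([r,c],1),out[-1][:2],round(float(m.max()),2),round(rad,1))
    wfit([o for o in out],th-45)
    return out
E
python3 - <<'E'
from fit import *
print(robot.state()["tcp_pos"]); circ(0)
E
```

```text
[0.5404 0.1379 0.2136]
0 [253.7 264.4] (np.float64(253.875), np.float64(265.125)) 0.85 12.5
1 [255.1 385.9] (np.float64(255.125), np.float64(386.125)) 1.25 12.5
2 [224.7 369.1] (np.float64(224.625), np.float64(369.625)) 0.61 9.3
3 [223.7 278.8] (np.float64(223.375), np.float64(278.875)) 0.67 9.3
[0.5448 0.1372] [-44.8742   9.405 ] [-0.2672 -0.3883  0.0317  0.4367  0.1229 -0.2159  0.235   0.15    0.1149]
```

Emit:
{"api": "play_rows", "payload": {"series": [[[0, 0, 0], [0, 0, 0.035], 0.085], [[0, 0, 0.06], [0, -0.015, 0.035], 0.085], [[0, 0, 0.12], [-0.005, -0.028, 0.015], 0.085], [[0, 0, 0.12], [-0.005, -0.028, 0], 0.085], [[0, 0, 0.12], [-0.005, -0.028, 0], 0.085], [[0, 0, 0.12], [-0.005, -0.028, 0], 0.085], [[0, 0, 0.12], [-0.005, -0.028, 0], 0.085], [[0, 0, 0.12], [-0.005, -0.028, 0], 0.085], [[0, 0, 0.12], [-0.005, -0.028, 0], 0.085], [[0, 0, 0.12], [-0.005, -0.028, 0], 0.085], [[0, 0, 0.12], [-0.005, -0.028, 0], 0.085], [[0, 0, 0], [0, 0, 0], 0.085]]}}

```text
time: 18.42
tcp_pos: [0.4898, -0.1406, 0.2747]
ee_rot: [-0.008, 0.103, 0.994, -0.019]
wrist_force: [-0.1, -0.1, -0.1]
finger_gap: 0.0848
```

Emit:
{"api": "play_rows", "payload": {"series": [[[0.018, -0.01, 0.11], [-0.003, -0.02, 0.02], 0.085], [[0.018, -0.01, 0.11], [-0.003, -0.02, 0.015], 0.085], [[0, 0, 0.11], [-0.003, -0.02, 0], 0.085], [[0, 0, 0.1], [-0.003, -0.015, 0], 0.085], [[0, 0, 0], [0, 0, 0], 0.085], [[0, 0, 0], [0, 0, 0], 0.085], [[0, 0, 0], [0, 0, 0], 0.085]]}}

```text
time: 19.0
tcp_pos: [0.4781, -0.2191, 0.3004]
ee_rot: [-0.004, -0.115, 0.993, 0.004]
wrist_force: [-0.1, -0.3, 0.3]
finger_gap: 0.0848
```

Run:
```python
from h import *
print(robot.state()["tcp_pos"],robot.state()["ee_rot"],robot.state()["joint_pos"])
for c in("wrist","top","scene","wrist"):
    m=model(c)
    if c=="wrist": cv2.imwrite("pics/g1.png",m["img"][:,:,::-1])
    print(c,[(t,x["score"],x["centre"],at(m,x["centre"],z).round(4)) for t,z in(("gauge_head",.205),("pointer_tip",.106)) for x in robot.mark_of(c,t)])
```

```text
[ 0.47808044 -0.21914888  0.30038645] [-0.0042719  -0.11511041  0.99333488  0.00414126] [-5.58056803e-01  9.39738007e-02  2.86645268e-01  1.77531200e+00
  1.14586181e-03 -7.88799993e-01]
wrist [('gauge_head', 0.9, [248.7, 306.9], array([ 0.4791, -0.2264,  0.205 ])), ('pointer_tip', 0.57, [293.3, 314.6], array([ 0.5596, -0.2018,  0.106 ]))]
top [('gauge_head', 0.62, [249.7, 411.3], array([ 0.4757, -0.2254,  0.205 ])), ('pointer_tip', 0.64, [212.4, 393.1], array([ 0.5615, -0.2044,  0.106 ]))]
scene [('gauge_head', 0.78, [282.6, 366.0], array([ 0.4759, -0.2282,  0.205 ])), ('gauge_head', 0.72, [282.3, 383.7], array([ 0.5018, -0.2468,  0.205 ])), ('pointer_tip', 0.7, [284.5, 383.4], array([ 0.5559, -0.2011,  0.106 ]))]
wrist [('gauge_head', 0.56, [249.7, 309.2], array([ 0.48  , -0.2251,  0.205 ])), ('pointer_tip', 0.65, [290.3, 315.6], array([ 0.5567, -0.202 ,  0.106 ]))]
```

View pics/g1.png

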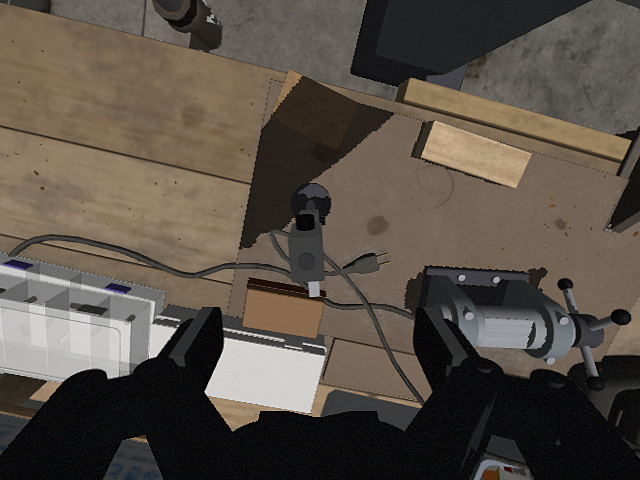

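Emit:
{"api": "play_rows", "payload": {"series": [[[0.005, 0, 0.05], [0, -0.006, 0], 0.085], [[0, 0, 0], [0, 0, -0.025], 0.085], [[0, 0, 0], [0, 0, -0.025], 0.085], [[0, 0, 0], [0, 0, -0.025], 0.085], [[0, 0, 0], [0, 0, -0.025], 0.085], [[0, 0, 0], [0, 0, -0.005], 0.085], [[0, 0, 0], [0, 0, 0], 0.085], [[0, 0, 0], [0, 0, 0], 0.085]]}}

```text
time: 20.27
tcp_pos: [0.4781, -0.226, 0.1959]
ee_rot: [-0.001, -0.142, 0.99, 0.004]
wrist_force: [-0.4, 0.1, -0.1]
finger_gap: 0.0851
```

Run:
```python
from h import *
print(robot.state()["tcp_pos"],robot.state()["ee_rot"])
for c in("wrist","wrist","wrist"):
    m=model(c)
    print(c,[(t,x["score"],x["centre"],at(m,x["centre"],z).round(4)) for t,z in(("gauge_head",.205),("pointer_tip",.106)) for x in robot.mark_of(c,t)])
```

```text
[ 0.47808893 -0.22598598  0.19592411] [-7.82821576e-04 -1.41859813e-01  9.89879543e-01  3.69731943e-03]
wrist [('gauge_head', 0.82, [328.4, 316.9], array([ 0.4828, -0.2258,  0.205 ]))]
wrist [('gauge_head', 0.95, [319.9, 318.8], array([ 0.4799, -0.2265,  0.205 ])), ('pointer_tip', 0.43, [101.5, 325.3], array([ 0.3802, -0.2507,  0.106 ]))]
wrist [('gauge_head', 0.88, [320.8, 320.2], array([ 0.4796, -0.2257,  0.205 ]))]
```

Emit:
{"api": "play_rows", "payload": {"series": [[[0, 0, 0], [0.002, 0, -0.008], 0.085], [[0, 0, 0], [0, 0, 0], 0.05], [[0, 0, 0], [0, 0, 0], 0.035], [[0, 0, 0], [0, 0, 0], 0.03], [[0, 0, 0], [0, 0, 0], 0.026], [[0, 0, 0], [0, 0, 0], 0.015], [[0, 0, 0], [0, 0, 0], 0.0], [[0, 0, 0], [0, 0, 0], 0.0], [[0, 0, 0], [0, 0, 0], 0.0], [[0, 0, 0], [0, 0, 0], 0.0]]}}

```text
time: 21.55
tcp_pos: [0.4812, -0.2264, 0.1879]
ee_rot: [0.0, -0.142, 0.99, 0.003]
wrist_force: [-0.1, 0.6, 0.2]
finger_gap: 0.0233
```

Emit:
{"api": "play_rows", "payload": {"series": [[[0, 0, 0], [0, 0, 0.015], 0.0], [[0, 0, 0], [0, 0, 0.015], 0.0], [[0, 0, 0], [0, 0, 0.015], 0.0], [[0, 0, -0.03], [0, 0.01, 0.005], 0.0], [[0, 0, -0.03], [0, 0.02, 0], 0.0], [[0, 0, -0.03], [0, 0.02, 0], 0.0], [[0, 0, -0.03], [0, 0.02, 0], 0.0], [[0, 0, 0], [0, 0.02, 0], 0.0], [[0, 0, 0], [0, 0.02, 0], 0.0], [[0, 0, 0], [0, 0.02, 0], 0.0], [[0, 0, 0], [0, 0, 0], 0.0], [[0, 0, 0], [0, 0, 0], 0.0]]}}

```text
time: 22.55
tcp_pos: [0.4737, -0.089, 0.2259]
ee_rot: [-0.011, -0.077, 0.997, 0.011]
wrist_force: [-0.2, 1.0, -2.9]
finger_gap: 0.0231
```

Emit:
{"api": "play_rows", "payload": {"series": [[[-0.01, -0.01, 0.005], [0.001, 0.02, 0.002], 0.0], [[0, 0, 0.005], [0.001, 0.02, 0.002], 0.0], [[0, 0, 0], [0.001, 0.02, 0.002], 0.0], [[0, 0, 0], [0, 0.02, 0], 0.0], [[0, 0, 0], [0, 0.018, 0], 0.0], [[0, 0, 0], [0, 0, 0], 0.0], [[0, 0, 0], [0, 0, 0], 0.0], [[0, 0, 0], [0, 0, 0], 0.0]]}}

```text
time: 23.22
tcp_pos: [0.4745, 0.0085, 0.2258]
ee_rot: [-0.012, -0.079, 0.997, 0.005]
wrist_force: [-0.4, 0.4, -3.1]
finger_gap: 0.0231
```

Run:
```python
from h import *
s=robot.state();print(s["tcp_pos"],s["ee_rot"],s["wrist_force"])
q=s["ee_rot"];Rm=R.from_quat(np.r_[q[1:],q[0]]).as_matrix();print(Rm.round(3))
for c in("top","scene","top"):
    m=model(c)
    print(c,[(t,x["score"],x["centre"],at(m,x["centre"],z+s["tcp_pos"][2]-.188).round(4)) for t,z in(("gauge_head",.205),("pointer_tip",.106)) for x in robot.mark_of(c,t)])
    print([(x["score"],at(m,x["centre"],.101)) for x in robot.mark_of(c,"flat")])
```

```text
[0.4745427  0.00850524 0.22583432] [-0.01186867 -0.07940032  0.99675919  0.00508353] [-0.4402249   0.40599857 -3.07569671]
[[-0.987 -0.158 -0.024]
 [-0.158  0.987  0.008]
 [ 0.023  0.012 -1.   ]]
top [('gauge_head', 0.47, [249.4, 286.5], array([0.4715, 0.0076, 0.2428]))]
[]
scene [('gauge_head', 0.97, [199.1, 286.7], array([ 0.4637, -0.0011,  0.2428])), ('pointer_tip', 0.56, [209.8, 314.4], array([0.549 , 0.0211, 0.1438]))]
[(0.82, array([0.55876284, 0.04175839, 0.101     ]))]
top [('gauge_head', 0.5, [248.5, 285.1], array([0.4731, 0.0102, 0.2428])), ('pointer_tip', 0.73, [185.8, 397.8], array([ 0.6108, -0.2093,  0.1438])), ('pointer_tip', 0.48, [299.2, 319.0], array([ 0.3793, -0.0507,  0.1438]))]
[]
```

Emit:
{"api": "play_rows", "payload": {"series": [[[-0.002, -0.02, 0.004], [0.0045, 0.009, 0], 0.0], [[0, 0, 0], [0, 0, 0], 0.0], [[0, 0, 0], [0, 0, 0], 0.0], [[0, 0, 0], [0, 0, 0], 0.0]]}}

```text
time: 24.15
tcp_pos: [0.4797, 0.0192, 0.2265]
ee_rot: [-0.0, -0.082, 0.997, 0.003]
wrist_force: [0.9, 0.6, -3.3]
finger_gap: 0.0233
```

Run:
```python
from h import *
s=robot.state();print(s["tcp_pos"],s["ee_rot"],s["wrist_force"])
q=s["ee_rot"];Rm=R.from_quat(np.r_[q[1:],q[0]]).as_matrix();print(Rm.round(3))
dz=s["tcp_pos"][2]-.188
for c in("scene","top","wrist")*2:
    m=model(c)
    print(c,[(t,x["score"],x["centre"],at(m,x["centre"],z).round(4)) for t,z in(("gauge_head",.205+dz),("pointer_tip",.106+dz),("flat",.101)) for x in robot.mark_of(c,t)[:1]])
a=model("scene")["img"][160:270,240:360]; b=model("top")["img"][175:275,230:330]; w=model("wrist")["img"]
o=np.zeros((600,800,3),np.uint8); o[:367,:400]=cv2.resize(a,(400,367),interpolation=cv2.INTER_CUBIC); o[:300,420:720]=cv2.resize(b,(300,300),interpolation=cv2.INTER_CUBIC); o[300:,400:]=cv2.resize(w,(400,300),interpolation=cv2.INTER_AREA)
cv2.imwrite("pics/p1.png",o[:,:,::-1])
```

```text
[0.47966277 0.01920787 0.22651691] [-2.12411434e-04 -8.18806909e-02  9.96636541e-01  3.33353498e-03] [ 0.90929411  0.60428986 -3.2907516 ]
[[-0.987 -0.163 -0.001]
 [-0.163  0.987  0.007]
 [-0.     0.007 -1.   ]]
scene [('gauge_head', 0.58, [188.3, 285.2], array([0.4786, 0.0252, 0.2435])), ('pointer_tip', 0.64, [205.5, 311.5], array([0.5514, 0.0349, 0.1445])), ('flat', 0.61, [214.5, 314.7], array([0.5663, 0.0424, 0.101 ]))]
top [('gauge_head', 0.61, [249.8, 278.5], array([0.4706, 0.0221, 0.2435])), ('flat', 0.51, [210.5, 281.5], array([0.5647, 0.0316, 0.101 ]))]
wrist [('gauge_head', 0.68, [330.6, 322.0], array([0.4796, 0.02  , 0.2435]))]
scene [('gauge_head', 0.8, [191.4, 288.6], array([0.4788, 0.0139, 0.2435])), ('pointer_tip', 0.81, [204.0, 311.2], array([0.5537, 0.039 , 0.1445])), ('flat', 0.65, [214.8, 313.0], array([0.5627, 0.0439, 0.101 ]))]
top [('gauge_head', 0.52, [247.5, 276.3], array([0.4748, 0.0262, 0.2435])), ('flat', 0.7, [208.3, 283.2], array([0.5694, 0.0281, 0.101 ]))]
wrist [('gauge_head', 0.92, [331.3, 320.5], array([0.48  , 0.0196, 0.2435])), ('flat', 0.69, [331.5, 317.0], array([0.569 , 0.0332, 0.101 ]))]
```

Emit:
{"api": "play_rows", "payload": {"series": [[[0, 0, 0], [-0.0015, -0.0015, -0.01], 0.0], [[0, 0, 0], [0, 0, -0.01], 0.0], [[0, 0, 0], [0, 0, -0.008], 0.0], [[0, 0, 0], [0, 0, -0.004], 0.0], [[0, 0, 0], [0, 0, 0], 0.0], [[0, 0, 0], [0, 0, 0], 0.0]]}}

```text
time: 26.0
tcp_pos: [0.4781, 0.0174, 0.1921]
ee_rot: [-0.0, -0.082, 0.997, 0.003]
wrist_force: [-0.2, 0.9, -4.0]
finger_gap: 0.0234
```

Emit:
{"api": "play_rows", "payload": {"series": [[[0, 0, 0], [0, 0, -0.002], 0.0], [[0, 0, 0], [0, 0, -0.001], 0.0], [[0, 0, 0], [0, 0, 0], 0.0]]}}

```text
time: 26.25
tcp_pos: [0.4783, 0.0175, 0.1893]
ee_rot: [-0.0, -0.082, 0.997, 0.003]
wrist_force: [-0.9, -0.2, -3.1]
finger_gap: 0.0235
```

Emit:
{"api": "play_rows", "payload": {"series": [[[0, 0, 0], [0, 0, -0.001], 0.0], [[0, 0, 0], [0, 0, -0.001], 0.0], [[0, 0, 0], [0, 0, -0.001], 0.0]]}}

```text
time: 26.5
tcp_pos: [0.4791, 0.0175, 0.1879]
ee_rot: [0.001, -0.082, 0.997, 0.003]
wrist_force: [-1.9, -0.2, 3.3]
finger_gap: 0.0235
```

Run:
```python
from h import *
ex=np.array([np.cos(.164),np.sin(.164),0]);ey=np.array([-ex[1],ex[0],0]);F=np.array([.562,.031,.101])
crops=[]
for c,(r0,r1,c0,c1) in {"scene":(190,250,280,360),"top":(180,255,240,340)}.items():
    m=model(c); k=5 if c=="scene" else 4
    im=cv2.resize(m["img"][r0:r1,c0:c1],None,fx=k,fy=k,interpolation=cv2.INTER_CUBIC)
    crops.append(im)
    print(c,[(t,x["score"],x["centre"],at(m,x["centre"],z).round(4)) for t,z in(("gauge_head",.205),("pointer_tip",.106),("flat",.101)) for x in robot.mark_of(c,t)[:1]])
    print("pred tip(85 from mast)",((px(m,np.array([.478,.0175,.109])+.085*ex)[0]-[r0,c0])*k).round(), "flat ends",[((px(m,F+s*.03*ey+u*.019*ex)[0]-[r0,c0])*k).round() for s in(-1,1) for u in(-1,1)])
o=np.zeros((300,800,3),np.uint8); o[:,:400]=crops[0]; o[:,400:]=crops[1]
cv2.imwrite("pics/p2.png",o[:,:,::-1])
```

```text
scene [('gauge_head', 0.7, [207.6, 288.4], array([0.4738, 0.0093, 0.205 ])), ('pointer_tip', 0.63, [216.9, 311.0], array([0.5522, 0.0375, 0.106 ])), ('flat', 0.68, [215.1, 318.7], array([0.5724, 0.0355, 0.101 ]))]
pred tip(85 from mast) [128. 181.] flat ends [array([198., 201.]), array([153., 259.]), array([130., 104.]), array([ 87., 162.])]
top [('gauge_head', 0.56, [249.9, 282.4], array([0.4733, 0.0186, 0.205 ]))]
pred tip(85 from mast) [125. 165.] flat ends [array([153., 228.]), array([ 83., 217.]), array([171., 117.]), array([101., 106.])]
```

View pics/p2.png

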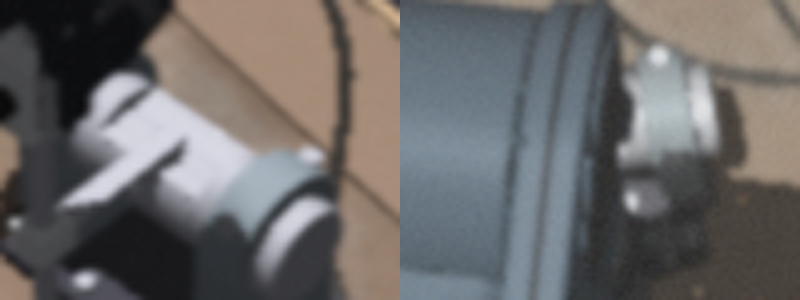

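The composite shows the handle-side end of the flat near (128,108) and the pointer running from (75,205) to its end near (183,143), over the flat. The end looks a few mm short. I'll release the gauge and measure it with the wrist camera.

Emit:
{"api": "play_rows", "payload": {"series": [[[0, 0, 0], [0, 0, 0], 0.03], [[0, 0, 0], [0, 0, 0], 0.04], [[0, 0, 0], [0, 0, 0], 0.06], [[0, 0, 0], [0, 0, 0], 0.085], [[0, 0, 0], [0, 0, 0], 0.085], [[0, 0, 0], [0, 0, 0], 0.085], [[0, 0, 0], [0, 0, 0.01], 0.085], [[0, 0, 0], [0, 0, 0.03], 0.085], [[0, 0, 0], [0, 0, 0.03], 0.085], [[0, 0, 0], [0, 0, 0.03], 0.085], [[0, 0, 0], [0, 0, 0.02], 0.085], [[0, 0, 0], [0, 0, 0], 0.085]]}}

```text
time: 27.9
tcp_pos: [0.4766, 0.0174, 0.3103]
ee_rot: [-0.001, -0.082, 0.997, 0.003]
wrist_force: [0.5, -0.0, 0.8]
finger_gap: 0.0852
```

Run:
```python
from h import *
s=robot.state();print(s["tcp_pos"],s["finger_gap"],s["wrist_force"])
T=(("gauge_head",.205),("pointer_tip",.106),("flat",.101),("hub",.085))
for c in("scene","wrist","top"):
    acc={}
    for i in range(4):
        m=model(c)
        for t,z in T:
            for x in robot.mark_of(c,t)[:1]: acc.setdefault(t,[]).append(at(m,x["centre"],z)[:2])
    for t in acc: print(c,t,len(acc[t]),np.median(acc[t],0).round(4),np.std(acc[t],0).round(4))
```

```text
[0.47660405 0.01740937 0.31032022] 0.0852012782845163 [ 0.45534889 -0.02226549  0.83926215]
scene gauge_head 4 [0.473  0.0125] [0.0032 0.0053]
scene pointer_tip 4 [0.5524 0.0346] [0.0033 0.0009]
scene flat 4 [0.5606 0.0386] [0.0025 0.0017]
scene hub 4 [0.5409 0.1329] [0.0034 0.0017]
wrist gauge_head 4 [0.479  0.0191] [0.0008 0.0011]
wrist pointer_tip 4 [0.5595 0.0333] [0.0003 0.0014]
wrist flat 4 [0.5633 0.0349] [0.0021 0.0012]
wrist hub 4 [0.5461 0.1365] [0.0021 0.0018]
top gauge_head 4 [0.4756 0.0207] [0.0017 0.0019]
top flat 4 [0.5627 0.0292] [0.0024 0.0026]
top hub 1 [ 0.3758 -0.0468] [0. 0.]
```

Run:
```python
from h import *
ex=np.array([np.cos(.164),np.sin(.164),0]);ey=np.array([-ex[1],ex[0],0])
M=np.array([.4765,.0180,.112]); D=np.arange(40,112,3)
for c in("wrist","scene"):
    m=model(c); g=cv2.cvtColor(m["img"],cv2.COLOR_RGB2GRAY).astype(np.float32)
    print(c,"     d ",*D)
    for lat in range(-24,25,4):
        p=px(m,[M+d/1e3*ex+lat/1e3*ey for d in D]).astype(np.float32)
        print("%4d"%lat,cv2.remap(g,p[:,1],p[:,0],cv2.INTER_LINEAR).ravel().astype(int))
```

```text
wrist      d  40 43 46 49 52 55 58 61 64 67 70 73 76 79 82 85 88 91 94 97 100 103 106 109
 -24 [ 28  27  29  22  55  86 104 121 168 174 178 177 172 177 171 176 179 183
 178 176 175 100  41  40]
 -20 [ 24  23  21  22  56  86 107 125 171 179 179 176 172 178 171 177 180 180
 178 176 173 105 118 123]
 -16 [ 72  72  68  72  69  72  69  70  65  60 171 178 175 179 172 178 180 182
 177 176 174 115 113 118]
 -12 [ 75  70  67  70  73  70  69  68  69  67 165 178 175 178 173 180 181 179
 177 179 170 119 121 118]
  -8 [ 65  56  52  59  68  69  71  72  69  68 100  79 155 152  91 171 182 181
 180 177 173 121 120 118]
  -4 [ 60  59  60  59  56  61  71  70  71  70 167 180 179 182 179 180 177 180
 177 175 171 114 116 113]
   0 [ 57  59  57  55  58  56  71  71  71  69 164 178 177 178 177 174 183 180
 179 176 172 112 111 106]
   4 [ 60  56  56  57  57  64  69  72  72  67 172 171 171 171 169 168 183 180
 180 178 175 112 116 113]
   8 [ 69  56  55  59  62  70  71  72  69  67 159 179 178 177 172 179 181 181
 180 177 174 111 118 117]
  12 [ 69  70  68  70  69  70  72  70  69  67 160 179 178 180 171 180 183 
[... 1083 characters left out ...]
14 214 215 215 215 215 214 214 214 212 209 214 212
 199 165 142 138 136 136]
   4 [184 184 187 194 198 200 206 211 214 214 214 211 211 214 214 214 214 212
 201 165 140 135 135 134]
   8 [ 93  96 116 135 148 164 190 207 213 214 214 212 209 211 215 216 215 212
 199 163 139 135 135 134]
  12 [ 61  76  96 116 134 153 186 210 214 214 214 214 211 212 215 216 215 212
 196 162 139 138 137 134]
  16 [ 63  78  97 117 133 145 178 209 214 213 213 213 211 211 214 215 214 211
 199 166 143 140 139 136]
  20 [ 61  79 100 120 136 157 182 204 202 197 203 204 200 198 204 208 208 208
 196 168 147 144 143 138]
  24 [ 57  74  98 121 139 156 170 162 151 131 132 135 134 117 128 140 146 154
 157 141 138 146 145 141]
```

Run:
```python
from fit import *
try: circ(0)
except Exception as e: print("circ",e)
m=model("top")
for t in("offcut_long","offcut_short","sanding_block"):
    print(t,[(x["score"],at(m,x["centre"],0).round(3)) for x in robot.mark_of("top",t)[:1]])
m=model("scene")
for t in("offcut_long","offcut_short","sanding_block"):
    print(t,[(x["score"],at(m,x["centre"],0).round(3)) for x in robot.mark_of("scene",t)[:1]])
print(robot.state()["wrist_force"],robot.state()["time"])
```

```text
0 [266.4 420.1] (np.float64(266.875), np.float64(419.625)) 1.27 8.8
1 [340.5 412.9] (np.float64(340.875), np.float64(412.125)) 0.74 8.2
2 [303.9 394.9] (np.float64(304.375), np.float64(394.375)) 1.02 6.6
3 [242.1 399.4] (np.float64(242.375), np.float64(399.125)) 1.12 7.0
[0.5452 0.1366] [-44.9944   9.3151] [-0.0071 -0.0049  0.0097  0.11   -0.0915 -0.0695  0.0817 -0.0555 -0.0421]
offcut_long [(0.66, array([ 0.368, -0.046,  0.   ]))]
offcut_short [(0.9, array([ 0.364, -0.25 ,  0.   ]))]
sanding_block [(0.71, array([ 0.642, -0.235,  0.   ]))]
offcut_long [(0.65, array([ 0.366, -0.045,  0.   ]))]
offcut_short [(0.67, array([ 0.374, -0.245,  0.   ]))]
sanding_block [(0.78, array([ 0.628, -0.231,  0.   ]))]
[-0.1127  0.3239  0.4656] 31.5
```

Shaft angle reads 0.0° from flat up, the offcuts and sanding block haven't moved, and the pointer end is within about 2–3 mm of the flat's centre. Handing in.

```bash
python3 -c "
from station import robot
print(robot.close_job())"
```

```text
the job is handed in; nothing more can be done
None
```

The job is handed in, at about 31.5 s of the 72 s allowed. The flat faces up and the gauge stands on the board with its pointer end over the middle of the flat.

**Shaft:** I turned it about 114° by pushing the spokes with closed fingers. A two-finger press to square it overshot by about 5°, so I corrected that with a light press on one ball. The last wrist-camera fit of the four balls puts the flat within about 0.1° of straight up, with residuals of about 0.1 px.

**Gauge:** I gripped it by the head, lifted it over the near bearing block and set it on the robot side of the shaft, pointer across the shaft. It landed with about 3 N upward at the wrist. I then released it and drew the arm clear above it; the wrist force read about zero.

**Last checks:**
- **Pointer position:** wrist and scene pixel profiles, and the wrist point marks, put the pointer end about 2–4 mm short of the flat's centre across the shaft.
- **Disagreement:** the scene camera's point marks gave about 8 mm short. They scatter by a few mm and part of the flat is hidden there, so I trusted the pixel profiles.
- **Offcuts and sanding block:** all three are where they started, within the few mm of measuring noise.
- **Not checked:** I did not measure the gauge's uprightness after release. The tool was level within about 0.5° when it was set down, and the head was still in place afterwards.

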